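Press the clamping cover onto a sieve stack for fastening

TASK

Fit the clamping cover onto the sieve shaker: lower it over the two upright threaded rods until it lies flat on the top sieve, then press the stack together with a steady downward push of about 10 N, not so hard that the sprung head strikes its stops. A colleague will then spin on the two star nuts, so finish while still holding the cover pressed at that force, and leave the nuts, the spare sieve and the tins where they are.

Things in the scene. Friction and masses are not known exactly. Their poses are not given: they have to be found in the camera images.
- cover: Loose clamping cover, 0.28 to 0.44 kg, fits either way round: aluminium disc of 108 mm diameter, 7 mm thick, with a cross bar 30 x 164 x 10 mm along y that has two vertical 15 mm through holes at y = +66 and -66 mm; a black bow handle along y, 80 mm long, 16 mm wide (x), 39 to 54 mm above the underside, open below it. Origin: centre of the flat underside; z up.
- cover_grip (a point): Middle of the cover's handle bar, 46.5 mm above the underside, on the centre line; axes as the cover's. Pinch the handle across its 16 mm width (the cover's x axis) from above.
- shaker: Sieve shaker, fixed to the worktop: white housing 176 x 176 mm, 69 mm high, control panel on its -x face; on four coil springs above it the head. Origin: centre of the underside; z up, y is the line through the two rods.
- shaker_head (a joint): The sprung head (aluminium plate of 158 mm diameter with a steel pan, two sieves and both rods, all in one) moves only straight down on springs: metres pushed down, 0 free, stops at 0.012. The springs give 2 N per mm in all: the cover's own weight sinks it about 1.7 mm, a further push of 10 N another 5 mm.
- seat (a point): Centre of the top rim of the top sieve, on which the cover's underside comes to lie (rim 105 mm outside, 96 mm inside), 190 mm above the worktop while the head is free; axes as the shaker's.
- rod_left (a point): Tip of the threaded rod on the shaker's +y side, 66 mm from the centre: steel, 8 mm diameter, tip tapered over the last 6 mm, standing 50 mm above the seat.
- rod_right (a point): Tip of the like rod on the shaker's -y side, 66 mm from the centre.
- star_nut_1: Black plastic star nut, 31 mm diameter, 18 mm high, lying on the worktop for the colleague; to be left alone. Origin: centre of its underside.
- star_nut_2: The second, like star nut; to be left alone.
- spare_sieve: Spare steel sieve, 105 mm diameter, 30 mm high, lying open on the worktop; to be left alone. Origin: centre of its underside.
- sample_tin_1: Low cream-coloured round sample tin with lid, 64 mm diameter, 48 mm high; to be left alone. Origin: centre of its underside.
- sample_tin_3: Dark green round sample tin with lid, 57 mm diameter, 66 mm high; to be left alone. Origin: centre of its underside.

How it is judged:
On the way, in this order (a step that is already met when the one before it is completed fails the run):
1. the cover is over the shaker with both rods through its holes, not yet pressed (horizontal distance between cover and seat below 0.006 m and angle between the y axis of cover and the y axis of shaker, either way round below 0.12 rad and angle between cover's own z axis and vertical below 0.06 rad and z of cover in the frame of seat below 0.042 m and contact force between cover and shaker below 8 N), for 0.05 s.
2. the cover lies flat on the top sieve and is pressed steadily within the band for one second (horizontal distance between cover and seat below 0.006 m and angle between the y axis of cover and the y axis of shaker, either way round below 0.12 rad and angle between cover's own z axis and vertical below 0.06 rad and z of cover in the frame of seat between -0.003 and 0.003 m and contact force between cover and shaker between 8 and 19 N and contact force between any of the fingers, the arm and cover above 2 N), for 1 s.
At the end, for the whole second after the job is handed in: Cover flat on the top sieve (within 3 mm, tilt < 0.06 rad), rods through both holes (centre within 6 mm, 0.12 rad), still touched by the robot and pressed on the stack with 8 to 19 N, its own weight included, at rest; nuts, spare sieve and tins within 30 mm of their places (all of step 2 and linear speed of cover below 0.01 m/s and distance of each of star_nut_1, star_nut_2, spare_sieve, sample_tin_1, sample_tin_3 from where it was at the start of the episode below 0.03 m); the arm keeps its last pose, push and grip.
It fails at once if the sprung head is driven down onto its stops (value of joint shaker_head above 0.0116 m).
It fails at once if a nut, the spare sieve or a tin is knocked away (distance of any of star_nut_1, star_nut_2, spare_sieve, sample_tin_1, sample_tin_3 from where it was at the start of the episode above 0.03 m).
It also fails if it takes over 43 s, if anything falls off the work surface, if the arm or the gripper's body presses on something with over 40 N, if the wrist force passes 120 N, or if a joint passes its speed limit or range.

ROBOT

A 7-joint arm with a two-finger parallel gripper is mounted at the origin on a cart in front of the work surface, level with it; the furniture and walls round the work are solid. World frame = base frame: x ahead of the robot, y to its left, z up, the work surface at z = 0. Lengths are in m, angles in rad, forces in N, time in s.
With the tool pointing down it reaches from about 0.425 to 0.875 m from the base axis. Payload 4.7 kg.
Tool frame: the origin (TCP) lies midway between the tips of the shut fingers; the grasp point (between the pads) lies 19 mm behind it; z points along the fingers, y is the line along which they close (so a half turn about z gives the same grasp; the last joint's range is limited). The gripper opens to 85 mm and grips with 20 to 120 N. Pads are 22 mm wide; open, the fingers measure 114 mm over their backs; the gripper's body (76 mm by 85 mm) begins 54 mm behind the grasp point. The pads swing forward as they close: fully open they stand 13 mm farther back than shut.
Start: joints at [1.117, 0.321, -0.07, 1.45, 0.023, 1.371, -0.057], TCP at [0.293, -0.58, 0.231] pointing down, gripper open.
Joint ranges: [-2.86, 2.86], [-0.3, 2.09], [-1.38, 1.24], [0.06, 2.45], [-1.56, 4.7], [0.09, 2.05], [-2.69, 2.69]. Speed limits (rad/s): [2.57, 2.57, 3.14, 3.14, 3.14, 3.14, 3.14].

INTERFACE

Orientations are given as a 3x3 rotation matrix whose columns are the frame's x, y, z axes.
In Python, from bench import r, camrig gives the robot as it stands (r), with the cameras (camrig).
- The arm moves only by the tool inch_along, called after ">>>" as name([rows], argument=value, ...), one row to a line, values as JSON. Schema: {"type":"object","properties":{"plan":{"type":"array","items":{"type":"array","items":{"type":"number"},"minItems":7,"maxItems":7},"minItems":1,"maxItems":20},"only":{"type":"string"},"quiet":{"type":"boolean"},"lines":{"type":"string"}},"required":["plan"],"additionalProperties":false}. plan is a list of rows, 1 to 20 of them, each of 7 numbers: a rotation vector rx, ry, rz in fractions of the full range, 1 being 2 pi rad, then dx, dy, dz in shares of the most that a row can go, 1 being 62.5 mm, then the finger opening in m; each row shifts and turns the commanded pose from where the row before left it, along the tool's axes as they then stand; what a row does not reach is not made up. A row lasts 1/8 s, in which the tool goes at most 0.0625 m and 0.188 rad, less where a joint would pass 70% of its speed; a pose out of reach is approached as far as the arm can. The fingers move at their own pace and stop on an object; the grip force is fixed at half the most. Time passes only in rows, so rows that do not move let the fingers close. The tool returns the time, the measured TCP pose, the force, the opening and the grip force at its end. only (a regular expression) keeps the lines of the reply that match it, lines (a string "A,B") keeps lines A to B, and quiet returns only ok. A shift or turn number past 1, either way, is cut back to 1. Input that does not fit is refused with a message, and nothing moves.
- r.get_state(): the state, without advancing time (a new reading comes with each control period).
- camrig.capture(name): name is "scene" or "top"; returns a dict with "img" (400x640x3 uint8, red, green, blue), "mtx" (3x3 intrinsics, pixels), "position" and "attitude" of the camera in the world. Camera axes: x right, y down, z forward; pixel columns grow to the right and rows downward; lengths in m; the calibration is good to about 2 mm. A picture is of the moment at which its call begins. There is no depth.
- r.close_job(): hands the job in; it is judged then, once.
The state is a dict: "clock": time; "joint_positions": joint angles; "qd": joint speeds; "joint_torque": joint torques, N m; "position": TCP position; "ee_rot": TCP orientation; "force": force on the tool from outside, world axes, zero at the start; "ft_torque": the same for the moment, N m; "finger_gap": finger opening in m; "grasp_force": force on a finger pad.
Only numpy, scipy, OpenCV 4.12 (cv2) and the standard library are available. Lean on these libraries where they do the work, as an engineer would, in place of code of your own. Each camera call takes 0.05 s, during which the arm holds its last target. There are 200 camera calls.

## Working session

There is one attempt and no reset: what is moved stays moved. The work goes in short steps, Python scripts to look and compute and a tool call to move; the robot and the scene stay as the last step left them, time stands still between calls to the robot, and variables do not carry over. Pictures are saved under pics/ and viewed, at most 10 in all, crops included, and the job is handed in when it is done.

```bash
ls; mkdir -p pics
```

Run:
```python
from bench import r, camrig
import cv2,numpy as np
for n in("scene","top"):
    c=camrig.capture(n);cv2.imwrite(f"pics/{n}0.png",c["img"][:,:,::-1]);print(n,c["mtx"],c["position"],c["attitude"])
s=r.get_state();print(s)
```

```text
bench.py
pics
scene [[464.28415046   0.         314.28891854]
 [  0.         464.28415046 206.1957218 ]
 [  0.           0.           1.        ]] [-0.0104803   0.29702132  0.80899457] [[-0.59020869 -0.54142497  0.5987593 ]
 [-0.80706767  0.41155862 -0.42339257]
 [-0.01718924 -0.73312925 -0.67987207]]
top [[499.60306115   0.         318.81862094]
 [  0.         499.60306115 202.56764571]
 [  0.           0.           1.        ]] [ 0.46508984 -0.09248808  1.17337236] [[-0.02546563 -0.99581037  0.08782487]
 [-0.9996726   0.0251485  -0.00471574]
 [ 0.00248732 -0.08791621 -0.99612477]]
{'clock': 0.1, 'joint_positions': array([ 1.11710767,  0.32176683, -0.07006771,  1.45159176,  0.02263125,
        1.37080546, -0.05688136]), 'qd': array([ 0.00045057,  0.00028904, -0.00098291, -0.00238018, -0.00148586,
       -0.0007798 , -0.00100897]), 'joint_torque': array([-2.14832162e-04, -4.94877684e+01, -3.83917205e-01, -3.15210056e+01,
        1.32053200e-02,  7.45338213e-03, -3.67009488e-05]), 'position': array([ 0.29280563, -0.57975361,  0.23030164]), 'ee_rot': array([[ 8.92550647e-01,  4.50946224e-01, -9.20056849e-04],
       [ 4.50947143e-01, -8.92549345e-01,  1.52979310e-03],
       [-1.31341718e-04, -1.78031483e-03, -9.99998407e-01]]), 'force': array([0.13226307, 0.95030948, 0.3440032 ]), 'ft_torque': array([-0.00240218,  0.01743933, -0.01192375]), 'grasp_force': 0.0, 'finger_gap': 0.08544761657443486}
```

View pics/scene0.png

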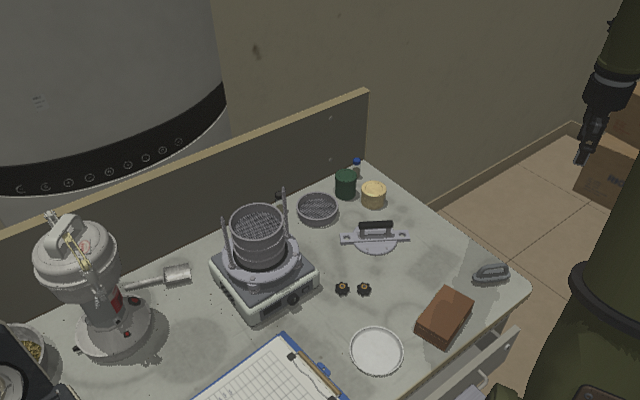

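View pics/top0.png

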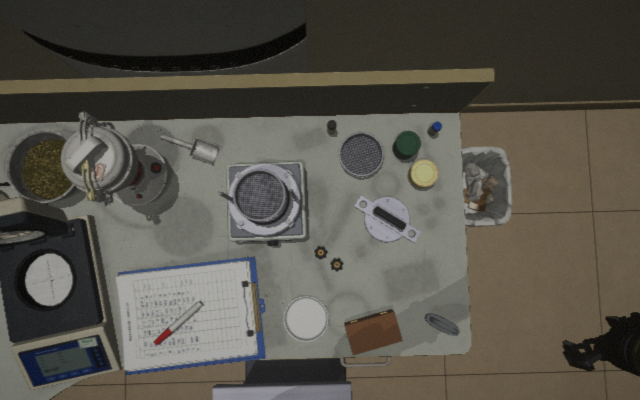

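The top view shows the cover at about px (388,219) with its bar running from (360,203) to (415,238). The shaker head is at (263,195), with rods near (224,195) and (300,195). Next I'll enlarge both.

Run:
```python
import cv2,numpy as np
t=cv2.imread("pics/top0.png");s=cv2.imread("pics/scene0.png")
f=lambda i,x,y,w,h,k:cv2.resize(i[y:y+h,x:x+w],None,fx=k,fy=k,interpolation=cv2.INTER_CUBIC)
cv2.imwrite("pics/c1.png",np.hstack([f(t,213,150,100,100,4),f(t,340,170,100,100,4)]))
cv2.imwrite("pics/c2.png",np.hstack([f(s,205,180,100,130,4),f(s,330,180,100,130,4)]))
```

```text
(no output)
```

View pics/c1.png

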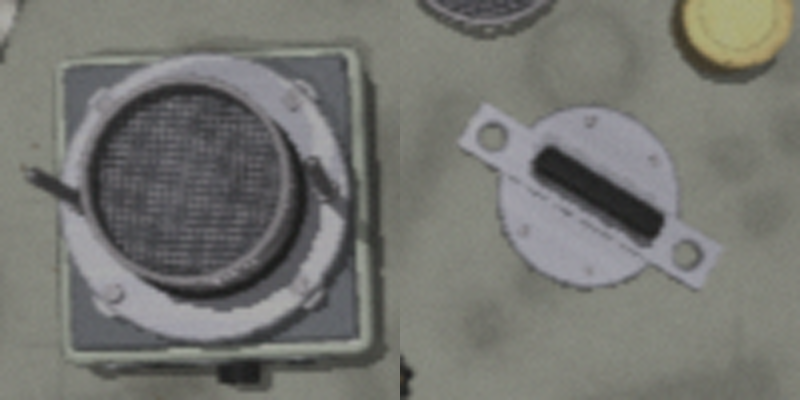

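View pics/c2.png

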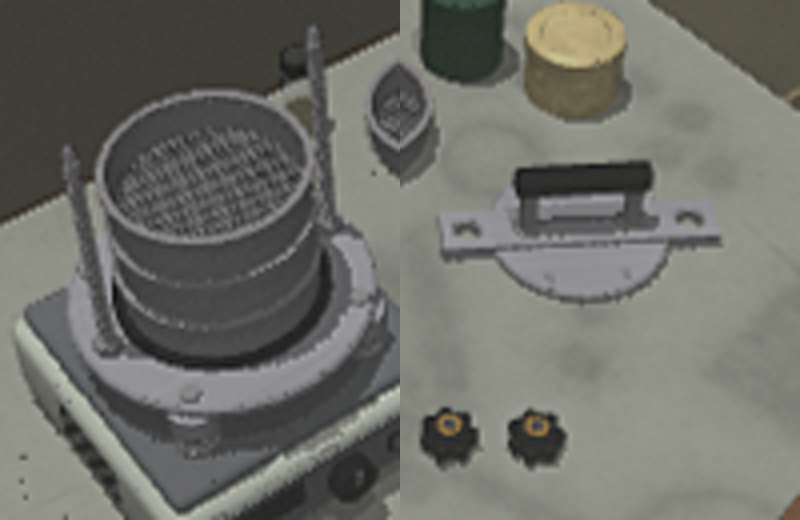

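Rod tips: top px (220,193) and (291,190), scene px (222,217) and (283,187). Cover holes: top px (362,204) and (412,233), scene px (347,238) and (402,235). The black handle and the sieve rim are also clear. I'll triangulate these and check the heights and spacings.

Create h.py:
```python
import numpy as np,cv2
from bench import r, camrig
def cams():
    return {n:camrig.capture(n) for n in("scene","top")}
def ray(c,p):
    d=np.asarray(c["attitude"])@np.linalg.inv(c["mtx"])@np.array([p[0],p[1],1.]);return np.asarray(c["position"]),d/np.linalg.norm(d)
def plane(c,p,z):
    o,d=ray(c,p);return o+d*(z-o[2])/d[2]
def tri(cs,pt,ps):
    A=[];b=[]
    for c,p in((cs["top"],pt),(cs["scene"],ps)):
        o,d=ray(c,p);M=np.eye(3)-np.outer(d,d);A.append(M);b.append(M@o)
    A=np.vstack(A);b=np.hstack(b);x=np.linalg.lstsq(A,b,rcond=None)[0]
    return x,np.linalg.norm(A@x-b)
def proj(c,X):
    q=np.asarray(c["attitude"]).T@(np.asarray(X)-c["position"]);q=c["mtx"]@q;return q[:2]/q[2]
```

Run:
```python
from h import *
cs=cams();np.set_printoptions(precision=4,suppress=True)
T1=lambda x,y:(213+x/4-.375,150+y/4-.375)
T2=lambda x,y:(340+(x-400)/4-.375,170+y/4-.375)
S1=lambda x,y:(205+x/4-.375,180+y/4-.375)
S2=lambda x,y:(330+(x-400)/4-.375,180+y/4-.375)
L=tri(cs,T1(27,171),S1(68,149));R=tri(cs,T1(311,161),S1(313,29))
print("rods",L,R,np.linalg.norm(L[0]-R[0]),(L[0]+R[0])/2,np.degrees(np.arctan2(*(L[0]-R[0])[:2])))
a=tri(cs,T2(491,137),S2(467,230));b=tri(cs,T2(688,254),S2(690,218));d=a[0]-b[0]
print("holes",a,b,np.linalg.norm(d),(a[0]+b[0])/2,np.degrees(np.arctan2(d[0],d[1])))
# handle mask
g=cs["top"]["img"]; m=np.zeros(g.shape[:2],np.uint8);m[195:240,368:412]=(g[195:240,368:412].max(2)<60)*255
n,l,st,ce=cv2.connectedComponentsWithStats(m);k=1+st[1:,4].argmax();pts=np.argwhere(l==k)[:,::-1].astype(np.float32)
re=cv2.minAreaRect(pts);bx=cv2.boxPoints(re);w=np.array([plane(cs["top"],p,.054) for p in bx])
print("handle",re,st[k],w.mean(0),np.linalg.norm(np.diff(w,axis=0),axis=1))
# rim points on plane .19 from left/right/top/bottom outer edges eyeballed
for p in[(80,182),(298,182),(187,80),(187,290)]:print(plane(cs["top"],T1(*p),.19))
# cut: housing
for p in[(56,60),(355,48),(370,352),(66,362)]:print("hous",plane(cs["top"],T1(*p),.069))
for k,z in(("tin",None),):pass
```

```text
rods (array([0.5712, 0.0891, 0.2369]), np.float64(0.0013033704860203564)) (array([ 0.5731, -0.0438,  0.2368]), np.float64(0.00022360982785519108)) 0.13287937562247185 [0.5721 0.0227 0.2369] -0.8544204048963558
holes (array([ 0.5626, -0.1996,  0.0072]), np.float64(0.0006584429069327419)) (array([ 0.4913, -0.3124,  0.0056]), np.float64(0.0007277761677856383)) 0.13344254074291212 [ 0.5269 -0.256   0.0064] 32.26638508600052
handle ((389.2794189453125, 217.86764526367188), (34.64271545410156, 7.0314412117004395), 30.963754653930664) [374 207  32  23 243] [ 0.5254 -0.2549  0.054 ] [0.0159 0.0774 0.0159]
[0.5709 0.0729 0.19  ]
[ 0.5681 -0.0348  0.19  ]
[0.6205 0.0193 0.19  ]
[0.5161 0.0208 0.19  ]
hous [0.6527 0.1059 0.069 ]
hous [ 0.6553 -0.0611  0.069 ]
hous [ 0.4856 -0.0656  0.069 ]
hous [0.4844 0.102  0.069 ]
```

The measurements agree with the given sizes. Rod spacing is 132.9 mm (132 expected), hole spacing 133.4 mm, and the handle measures 16 x 77 mm. Heights read about 3 mm low. The handle centre is about (0.526,-0.255), yawed 32°. I'll turn and move above it.

The manual's scale: shifts go in shares of 62.5 mm and turns go in shares of 2 pi rad. Converting my numbers, 0.057 m is 0.912, 0.0034 m is 0.0544, -0.18 rad is -0.0286.

>>> inch_along([
  [0, 0, -0.0286, 0, 0, 0, 0.06],
  [0, 0, -0.0286, 0, 0, 0, 0.06],
  [0, 0, -0.0286, 0, 0, 0, 0.06],
  [0, 0, 0, 0.912, 0.0544, 0, 0.06],
  [0, 0, 0, 0.912, 0.0544, 0, 0.06],
  [0, 0, 0, 0.912, 0.0544, 0, 0.06],
  [0, 0, 0, 0.912, 0.0544, 0.32, 0.06],
  [0, 0, 0, 0.912, 0.0544, 0.32, 0.06],
  [0, 0, 0, 0.912, 0.0544, 0.32, 0.06],
  [0, 0, 0, 0.896, 0.0544, 0.32, 0.06],
  [0, 0, 0, 0, 0, 0, 0.06],
  [0, 0, 0, 0, 0, 0, 0.06],
])

```text
clock: 1.7
position: [0.5253, -0.2568, 0.1512]
ee_rot: [[0.534, 0.846, -0.001], [0.846, -0.534, -0.001], [-0.001, -0.0, -1.0]]
force: [-0.0, 0.5, 0.4]
finger_gap: 0.0595
grasp_force: 0.0
```

Run:
```python
from h import *
s=r.get_state();R=s["ee_rot"];print(R.round(3),s["joint_positions"].round(2))
t=np.array([.526,-.2553,.0275]);print("delta tool",R.T@(t-s["position"]),"yaw err of x axis",np.degrees(np.arctan2(R[0,0],R[1,0])))
```

```text
[[ 0.534  0.846 -0.001]
 [ 0.846 -0.534 -0.001]
 [-0.001 -0.    -1.   ]] [ 0.73  0.26 -0.38  1.71  0.1   1.19 -0.23]
delta tool [ 0.00180906 -0.00017701  0.12365993] yaw err of x axis 32.245617875395816
```

Scaled: 0.03 m is 0.48, 0.02 m is 0.32.

>>> inch_along([
  [0, 0, 0, 0.0288, 0, 0.48, 0.06],
  [0, 0, 0, 0, 0, 0.48, 0.06],
  [0, 0, 0, 0, 0, 0.48, 0.06],
  [0, 0, 0, 0, 0, 0.32, 0.06],
  [0, 0, 0, 0, 0, 0.208, 0.06],
  [0, 0, 0, 0, 0, 0, 0.06],
  [0, 0, 0, 0, 0, 0, 0.03],
  [0, 0, 0, 0, 0, 0, 0.0],
  [0, 0, 0, 0, 0, 0, 0.0],
  [0, 0, 0, 0, 0, 0, 0.0],
  [0, 0, 0, 0, 0, 0, 0.0],
])

```text
clock: 3.08
position: [0.5271, -0.255, 0.0293]
ee_rot: [[0.534, 0.846, 0.001], [0.846, -0.534, -0.001], [-0.0, 0.001, -1.0]]
force: [-1.3, 0.6, 6.0]
finger_gap: 0.0149
grasp_force: 60.7
```

Gripped at 60 N. Lift straight up.

Scaled: -0.05 m is -0.8, -0.04 m is -0.64.

>>> inch_along([
  [0, 0, 0, 0, 0, -0.32, 0],
  [0, 0, 0, 0, 0, -0.64, 0],
  [0, 0, 0, 0, 0, -0.8, 0],
  [0, 0, 0, 0, 0, -0.8, 0],
  [0, 0, 0, 0, 0, -0.8, 0],
  [0, 0, 0, 0, 0, -0.8, 0],
  [0, 0, 0, 0, 0, -0.48, 0],
  [0, 0, 0, 0, 0, 0, 0],
  [0, 0, 0, 0, 0, 0, 0],
])

```text
clock: 4.2
position: [0.5257, -0.2544, 0.3164]
ee_rot: [[0.534, 0.846, -0.003], [0.846, -0.534, 0.001], [-0.0, -0.003, -1.0]]
force: [-0.3, 0.2, -4.4]
finger_gap: 0.0149
grasp_force: 59.5
```

Run:
```python
from h import *
s=r.get_state();R=s["ee_rot"];print(s["joint_positions"].round(2))
t=np.array([.5705,.0215,s["position"][2]]);print("delta world",t-s["position"])
th=np.arctan2(R[0,0],R[1,0])+.015;print("turn tool rz",-th)
```

```text
[ 0.74  0.18 -0.39  1.47  0.07  1.51 -0.21]
delta world [0.04482906 0.27592906 0.        ]
turn tool rz -0.5778697876548768
```

Scaled: 0.05 m is 0.8, 0.03 m is 0.48, -0.1445 rad is -0.023.

>>> inch_along([
  [0, 0, -0.023, 0, 0, 0, 0],
  [0, 0, -0.023, 0, 0, 0, 0],
  [0, 0, -0.023, 0, 0, 0, 0],
  [0, 0, -0.023, 0, 0, 0, 0],
  [0, 0, 0, 0.48, 0.08, 0, 0],
  [0, 0, 0, 0.8, 0.144, 0, 0],
  [0, 0, 0, 0.8, 0.144, 0, 0],
  [0, 0, 0, 0.8, 0.144, 0, 0],
  [0, 0, 0, 0.8, 0.144, 0, 0],
  [0, 0, 0, 0.48, 0.08, 0, 0],
  [0, 0, 0, 0.2432, 0.048, 0, 0],
  [0, 0, 0, 0, 0, 0, 0],
  [0, 0, 0, 0, 0, 0, 0],
  [0, 0, 0, 0, 0, 0, 0],
])

```text
clock: 5.95
position: [0.5715, 0.0191, 0.318]
ee_rot: [[-0.012, 1.0, -0.0], [1.0, 0.012, -0.001], [-0.001, -0.0, -1.0]]
force: [-0.7, 0.4, -3.8]
finger_gap: 0.0148
grasp_force: 59.4
```

Run:
```python
from h import *
cs=cams()
for n in cs:cv2.imwrite(f"pics/{n}1.png",cs[n]["img"][:,:,::-1])
f=lambda i,x,y,w,h,k:cv2.resize(i[y:y+h,x:x+w,::-1],None,fx=k,fy=k,interpolation=cv2.INTER_CUBIC)
cv2.imwrite("pics/c3.png",np.hstack([f(cs["top"]["img"],205,140,100,120,4),f(cs["scene"]["img"],205,140,100,120,4)]))
```

```text
(no output)
```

View pics/c3.png

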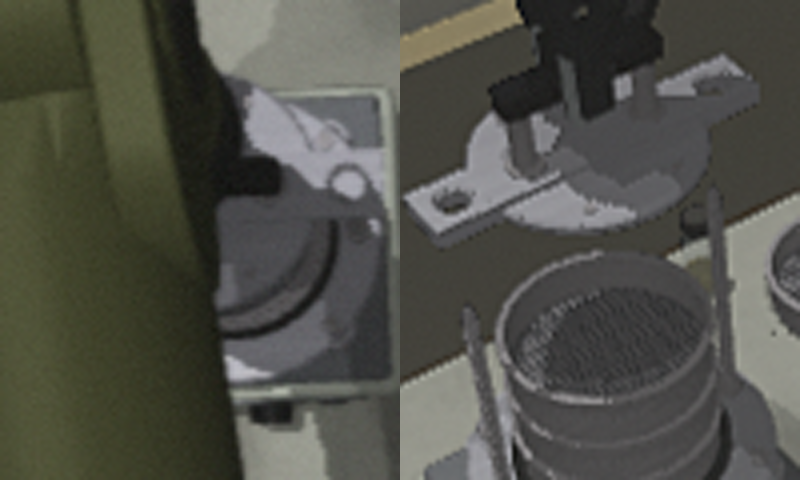

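The scene crop shows the cover's holes at crop (452,201) and (712,87), with the rod tips below at (468,309) and (713,190). In the top view only the right hole is visible, at crop (350,181). I'll measure holes and rods in the same views so the calibration bias cancels.

Run:
```python
from h import *
np.set_printoptions(precision=4,suppress=True)
cs=cams()
T=lambda x,y:(205+x/4-.375,140+y/4-.375)
S=lambda x,y:(205+(x-400)/4-.375,140+y/4-.375)
hr=tri(cs,T(350,181),S(712,87));print("hole R",hr)
hl=plane(cs["scene"],S(452,201),hr[0][2]);print("hole L",hl,np.linalg.norm(hl-hr[0]))
for z in(.295,.297,.300):print(z,plane(cs["scene"],S(452,201),z),plane(cs["scene"],S(712,87),z),plane(cs["top"],T(350,181),z))
print("rods in scene at z=.237/.24",[plane(cs["scene"],p,z) for z in(.237,.24) for p in(S(468,309),S(713,189))])
s=r.get_state();R=s["ee_rot"];p=s["position"]
# predicted holes from tcp pose (cover centred in grip)
for k in(66,-66):print("pred",p+R@[k/1000,0,0]-[0,0,.0275-.010+.0018])
```

```text
hole R (array([ 0.5757, -0.0497,  0.2931]), np.float64(0.000783336905901761))
hole L [0.5769 0.083  0.2931] 0.13272042491783995
0.295 [0.5747 0.0838 0.295 ] [ 0.574 -0.048  0.295] [ 0.5752 -0.0502  0.295 ]
0.297 [0.5725 0.0847 0.297 ] [ 0.5717 -0.0467  0.297 ] [ 0.5749 -0.0503  0.297 ]
0.3 [0.5691 0.0859 0.3   ] [ 0.5683 -0.0447  0.3   ] [ 0.5745 -0.0504  0.3   ]
rods in scene at z=.237/.24 [array([0.5704, 0.0884, 0.237 ]), array([ 0.573 , -0.0435,  0.237 ]), array([0.5674, 0.0895, 0.24  ]), array([ 0.5699, -0.0417,  0.24  ])]
pred [0.5705 0.0864 0.299 ]
pred [ 0.5724 -0.0456  0.2991]
```

Relative to the rods, the cover should shift about +5 mm in y and -2 mm in x, with a slight turn. I'll apply that, lower to just above the tips and look again where parallax is small.

Scaled: 0.02 m is 0.32, 0.005 m is 0.08, -0.015 rad is -0.0024.

>>> inch_along([
  [0, 0, -0.0024, 0.08, -0.032, 0, 0],
  [0, 0, 0, 0, 0, 0.32, 0],
  [0, 0, 0, 0, 0, 0.32, 0],
  [0, 0, 0, 0, 0, 0, 0],
  [0, 0, 0, 0, 0, 0, 0],
  [0, 0, 0, 0, 0, 0, 0],
])

```text
clock: 6.9
position: [0.5699, 0.0263, 0.2794]
ee_rot: [[-0.03, 1.0, 0.002], [1.0, 0.03, -0.0], [-0.0, 0.002, -1.0]]
force: [0.2, 1.2, -2.4]
finger_gap: 0.0148
grasp_force: 59.4
```

Run:
```python
from h import *
cs=cams()
for n in cs:cv2.imwrite(f"pics/{n}2.png",cs[n]["img"][:,:,::-1])
f=lambda i,x,y,w,h,k:cv2.resize(i[y:y+h,x:x+w,::-1],None,fx=k,fy=k,interpolation=cv2.INTER_CUBIC)
S=cs["scene"]["img"]
cv2.imwrite("pics/c4.png",np.vstack([np.hstack([f(S,200,185,50,35,8),f(S,260,155,50,35,8)]),np.hstack([f(cs["top"]["img"],265,165,50,35,8),f(S,205,160,100,70,4)])]))
```

```text
(no output)
```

View pics/c4.png

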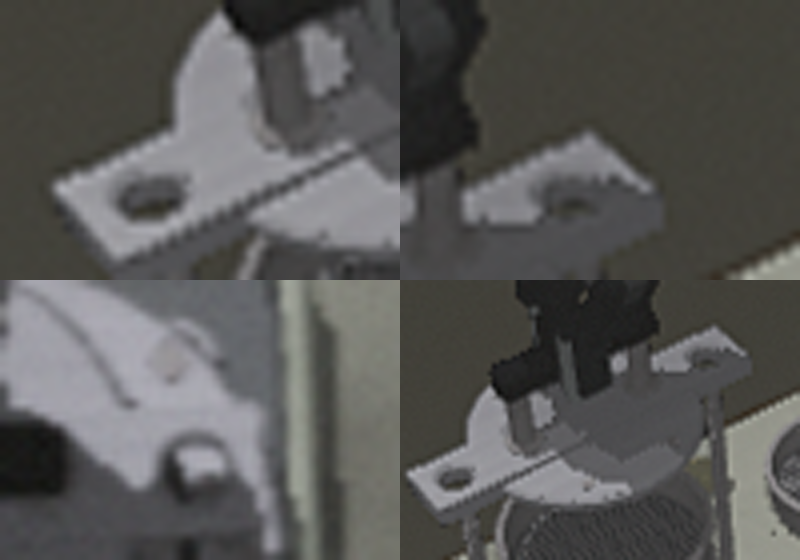

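The scene view now shows the left hole at crop (152,199), the right hole at (568,198), and the rods passing underneath. In the top view the right hole is at crop (200,466). Compute the residual offset.

Run:
```python
from h import *
np.set_printoptions(precision=4,suppress=True)
cs=cams();s=r.get_state();print(s["position"],s["ee_rot"][:2,0])
q=lambda x0,y0,x,y:(x0+x/8-.44,y0+y/8-.44)
z=s["position"][2]-.0293+.010
l=q(200,185,152,198);rr=q(260,155,168,196);t=q(265,165,199,186)
T1=lambda x,y:(213+x/4-.375,150+y/4-.375)
S1=lambda x,y:(205+x/4-.375,180+y/4-.375)
c=cs["scene"]
L,R=plane(c,l,z),plane(c,rr,z);l0,r0=plane(c,S1(68,148),.24),plane(c,S1(313,28),.24)
print("z",z,"holes",L,R,"rods",l0,r0);print("diff rod-hole scene",l0-L,r0-R)
print("top right",plane(cs["top"],t,z),plane(cs["top"],T1(311,161),.24),"diff",plane(cs["top"],T1(311,161),.24)-plane(cs["top"],t,z))
print("tri R",tri(cs,t,rr),"rod",tri(cs,T1(311,161),S1(313,28)))
```

```text
[0.5696 0.0261 0.2788] [-0.0301  0.9995]
z 0.2594657966878321 holes [0.5677 0.0919 0.2595] [ 0.5715 -0.039   0.2595] rods [0.5679 0.0892 0.24  ] [ 0.5706 -0.0421  0.24  ]
diff rod-hole scene [ 0.0002 -0.0027 -0.0195] [-0.0009 -0.0031 -0.0195]
top right [ 0.5743 -0.0434  0.2595] [ 0.5727 -0.0441  0.24  ] diff [-0.0016 -0.0006 -0.0195]
tri R (array([ 0.5754, -0.0424,  0.2551]), np.float64(0.0013652615250418106)) rod (array([ 0.5731, -0.0438,  0.2374]), np.float64(0.00024376213802002817))
```

The residual is about (-1,-2) mm against a 3.5 mm clearance. Correct it and lower gently onto the tips.

Scaled: 0.005 m is 0.08, -0.0018 m is -0.0288, 0.008 rad is 0.0013.

>>> inch_along([
  [0, 0, 0.0013, -0.0288, -0.016, 0, 0],
  [0, 0, 0, 0, 0, 0.08, 0],
  [0, 0, 0, 0, 0, 0.08, 0],
  [0, 0, 0, 0, 0, 0.08, 0],
  [0, 0, 0, 0, 0, 0, 0],
  [0, 0, 0, 0, 0, 0, 0],
])

```text
clock: 7.85
position: [0.5685, 0.0243, 0.2634]
ee_rot: [[-0.022, 1.0, 0.0], [1.0, 0.022, -0.0], [-0.0, 0.0, -1.0]]
force: [-0.5, 0.5, -3.8]
finger_gap: 0.015
grasp_force: 59.3
```

>>> inch_along([
  [0, 0, 0, 0, 0, 0.064, 0],
  [0, 0, 0, 0, 0, 0.064, 0],
  [0, 0, 0, 0, 0, 0, 0],
])

```text
clock: 8.22
position: [0.5681, 0.0242, 0.2547]
ee_rot: [[-0.022, 1.0, -0.001], [1.0, 0.022, -0.0], [-0.0, -0.001, -1.0]]
force: [0.4, -0.9, -3.8]
finger_gap: 0.0147
grasp_force: 59.3
```

Run:
```python
from h import *
cs=cams()
f=lambda i,x,y,w,h,k:cv2.resize(i[y:y+h,x:x+w,::-1],None,fx=k,fy=k,interpolation=cv2.INTER_CUBIC)
S=cs["scene"]["img"]
cv2.imwrite("pics/c5.png",np.vstack([np.hstack([f(S,200,190,50,35,8),f(S,260,160,50,35,8)]),np.hstack([f(cs["top"]["img"],265,165,50,35,8),f(S,205,165,100,70,4)])]))
```

```text
(no output)
```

View pics/c5.png

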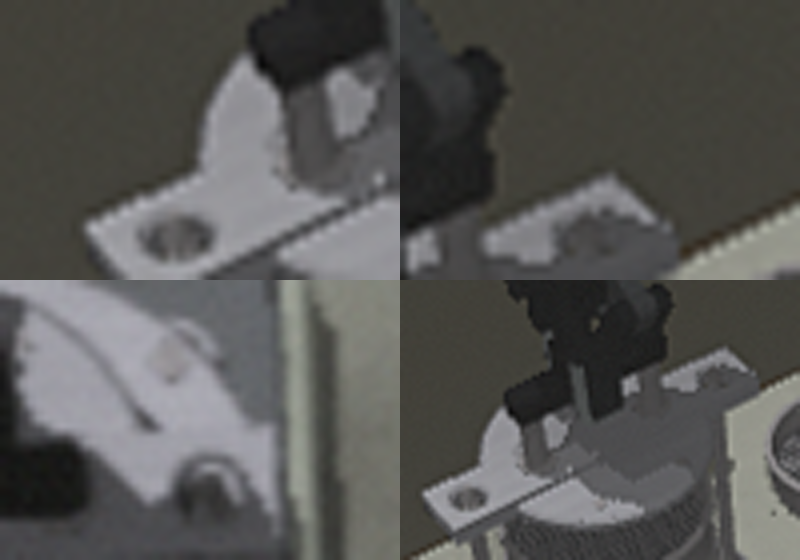

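Both rod tips are inside the holes: the left at crop (178,238), near centre, and the right at (590,235), with the top view agreeing. There is no contact force. Continue down.

Scaled: 0.006 m is 0.096.

>>> inch_along([
  [0, 0, 0, 0, 0, 0.096, 0],
  [0, 0, 0, 0, 0, 0.096, 0],
  [0, 0, 0, 0, 0, 0.096, 0],
  [0, 0, 0, 0, 0, 0, 0],
  [0, 0, 0, 0, 0, 0, 0],
])

```text
clock: 8.95
position: [0.5685, 0.0243, 0.2374]
ee_rot: [[-0.022, 1.0, 0.0], [1.0, 0.022, -0.0], [-0.0, 0.0, -1.0]]
force: [-0.1, 0.5, -4.5]
finger_gap: 0.0145
grasp_force: 59.3
```

>>> inch_along([
  [0, 0, 0, 0, 0, 0.064, 0],
  [0, 0, 0, 0, 0, 0.064, 0],
  [0, 0, 0, 0, 0, 0.064, 0],
  [0, 0, 0, 0, 0, 0, 0],
  [0, 0, 0, 0, 0, 0, 0],
])

```text
clock: 9.57
position: [0.5685, 0.0243, 0.2253]
ee_rot: [[-0.022, 1.0, 0.0], [1.0, 0.022, -0.0], [-0.0, 0.0, -1.0]]
force: [0.4, 0.1, -4.1]
finger_gap: 0.0151
grasp_force: 59.3
```

Scaled: 0.003 m is 0.048.

>>> inch_along([
  [0, 0, 0, 0, 0, 0.048, 0],
  [0, 0, 0, 0, 0, 0.048, 0],
  [0, 0, 0, 0, 0, 0, 0],
  [0, 0, 0, 0, 0, 0, 0],
])

```text
clock: 10.07
position: [0.5684, 0.0243, 0.2193]
ee_rot: [[-0.022, 1.0, -0.0], [1.0, 0.022, -0.0], [-0.0, -0.0, -1.0]]
force: [0.5, -1.2, -2.9]
finger_gap: 0.015
grasp_force: 59.4
```

>>> inch_along([
  [0, 0, 0, 0, 0, 0.032, 0],
  [0, 0, 0, 0, 0, 0, 0],
  [0, 0, 0, 0, 0, 0, 0],
])

```text
clock: 10.45
position: [0.5685, 0.0243, 0.2177]
ee_rot: [[-0.022, 1.0, 0.0], [1.0, 0.022, -0.0], [-0.0, 0.0, -1.0]]
force: [-1.2, -0.2, -0.9]
finger_gap: 0.0147
grasp_force: 59.8
```

Contact came at the expected height, with a slope of about 2 N/mm. Press about 5 mm further.

Scaled: 0.0015 m is 0.024.

>>> inch_along([
  [0, 0, 0, 0, 0, 0.024, 0],
  [0, 0, 0, 0, 0, 0.024, 0],
  [0, 0, 0, 0, 0, 0, 0],
  [0, 0, 0, 0, 0, 0, 0],
])

```text
clock: 10.95
position: [0.5685, 0.0243, 0.2148]
ee_rot: [[-0.022, 1.0, 0.0], [1.0, 0.022, -0.0], [-0.0, 0.0, -1.0]]
force: [-3.5, 0.6, 4.9]
finger_gap: 0.015
grasp_force: 60.6
```

>>> inch_along([
  [0, 0, 0, 0, 0, 0.016, 0],
  [0, 0, 0, 0, 0, 0.016, 0],
  [0, 0, 0, 0, 0, 0, 0],
  [0, 0, 0, 0, 0, 0, 0],
  [0, 0, 0, 0, 0, 0, 0],
])

```text
clock: 11.58
position: [0.5685, 0.0242, 0.2133]
ee_rot: [[-0.022, 1.0, 0.001], [1.0, 0.022, -0.0], [-0.0, 0.001, -1.0]]
force: [-4.8, 0.1, 8.5]
finger_gap: 0.0146
grasp_force: 61.1
```

Run:
```python
from h import *
for _ in range(4):
    cs=cams();s=r.get_state();print(s["position"],s["force"],s["clock"])
```

```text
[0.56854882 0.02423821 0.21330303] [-4.98888007  0.43647345  7.48033922] 11.675
[0.56852649 0.02426643 0.21327854] [-5.08957985 -0.83848092  8.01959508] 11.775
[0.56853404 0.02424828 0.21328933] [-4.87989549 -0.55722723  8.88812251] 11.875
[0.56854176 0.02421219 0.21330922] [-3.99744734 -0.36000027  7.29055888] 11.975
```

The vertical push is about 8 N plus the 4 N weight, so about 12 N on the stack. A 5 N sideways load has built up in x, so I'll check the seating by eye.

Run:
```python
from h import *
cs=cams()
f=lambda i,x,y,w,h,k:cv2.resize(i[y:y+h,x:x+w,::-1],None,fx=k,fy=k,interpolation=cv2.INTER_CUBIC)
cv2.imwrite("pics/c6.png",np.hstack([f(cs["scene"]["img"],200,165,110,120,5),f(cs["top"]["img"],265,145,50,120,5)]))
```

```text
(no output)
```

View pics/c6.png

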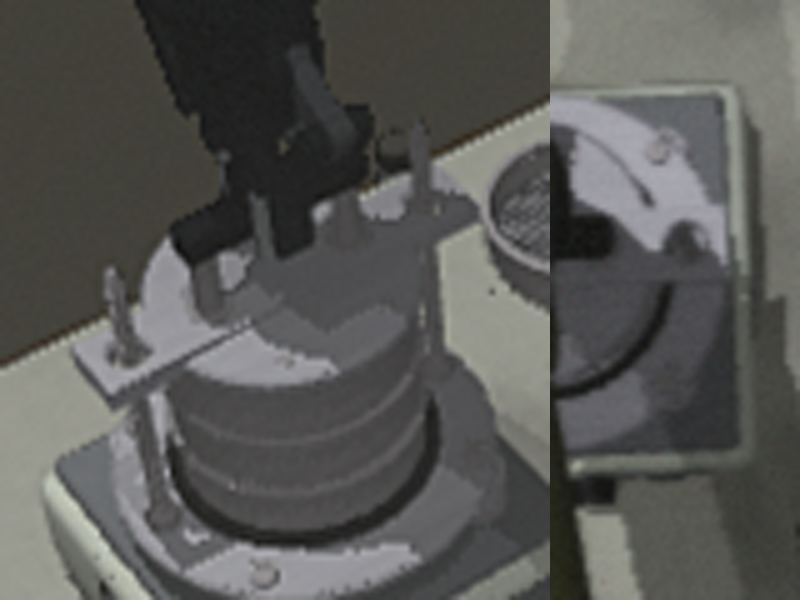

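The cover lies flat on the top sieve rim, with both rods standing clear through the holes (left about crop (115,300), right about (420,165)). I'll trim the push by 0.5 mm and hold it for over a second.

Scaled: 0.0005 m is 0.008.

>>> inch_along([
  [0, 0, 0, 0, 0, 0.008, 0],
  [0, 0, 0, 0, 0, 0, 0],
  [0, 0, 0, 0, 0, 0, 0],
  [0, 0, 0, 0, 0, 0, 0],
  [0, 0, 0, 0, 0, 0, 0],
  [0, 0, 0, 0, 0, 0, 0],
  [0, 0, 0, 0, 0, 0, 0],
  [0, 0, 0, 0, 0, 0, 0],
  [0, 0, 0, 0, 0, 0, 0],
  [0, 0, 0, 0, 0, 0, 0],
  [0, 0, 0, 0, 0, 0, 0],
  [0, 0, 0, 0, 0, 0, 0],
])

```text
clock: 13.58
position: [0.5685, 0.0242, 0.2129]
ee_rot: [[-0.022, 1.0, 0.001], [1.0, 0.022, -0.001], [-0.001, 0.001, -1.0]]
force: [-4.2, -0.4, 9.0]
finger_gap: 0.0151
grasp_force: 61.2
```

Run:
```python
from h import *
F=[]
for _ in range(4):
    camrig.capture("scene");F.append(r.get_state()["force"])
m=np.mean(F,0);print(m)
if 5<m[2]<12:print(r.close_job())
```

```text
[-4.26052489 -0.60079777  8.68192923]
the job is handed in; nothing more can be done
None
```

The cover is seated flat over both rods and the arm is still holding it, with an estimated 13 N on the stack (about 9 N push plus about 4 N weight). I handed the job in at about 14 s, and the judge's verdict was not shown.

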